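# Open the stuck push-pin jar on the meeting table

### The job

First move the stapler out of the tray and stand it upright on the blue desk mat. Then open the red-lidded push-pin jar: break its stuck lid loose with a hard twist anticlockwise, unscrew it until it comes free, lift it off and set it down flat, top up, well inside the tray. Do not drop the stapler or the lid, and leave the blue-lidded jar, the pen cup and the mug standing where they are.

Things in the scene. Friction and masses are not known exactly. Their poses are not given: they have to be found in the camera images.
- jar: Glass jar of push pins, yellow band, fixed (cannot turn or slide) in a round black holder 86 mm across. Origin on its axis at table height, z up; 70 mm across up to 66 mm, 100 mm high with its lid. The pen cup stands 87 mm from the axis on its +y side, the blue-lidded jar 87 mm away on its -y side, so fingers fit beside the lid only roughly along its +x and -x (within about 50 degrees).
- jar_mouth (a point): Centre of the jar's mouth, on the axis, 95 mm above the table.
- lid_mid (a point): Centre of the jar's red 16-sided screw lid, 62 mm across, 30 mm high (70 to 100 mm above the table when on the jar), 60 g. z up, x along the white line on its top; screwed down, its axes agree with the jar's. Unscrews anticlockwise from above: stuck for the first 25 degrees (about 0.7 N m), then easy, held down until 112, lifts straight off between 112 and 147, where it stops.
- lid_mark (a point): Outer end of the white line on the red lid, 25 mm from the lid's axis, half-way up the lid.
- tray: Fixed dark steel tray, 200 mm (its x) by 150 mm (its y), walls 12 mm high and 4 mm thick, floor 4 mm above the table. Origin at its centre, table height.
- stapler_mid (a point): Centre of the desk stapler (blue top, black base), 130 mm long along its x, base 36 mm wide, blue top 30 mm wide along y, 50 mm high, about 0.3 kg; this point is 25 mm above its underside. It starts lying upright in the tray.
- mat: Fixed blue felt desk mat, 240 mm (its x) by 150 mm (its y), 3 mm thick. Origin at its centre, table height. The mug stands on it about 70 mm from the centre on the +x side; the rest is empty.
- mug_mid (a point): Bystander: blue mug on the mat, 76 mm across, 95 mm high, with a handle sticking out about 35 mm; point half-way up.
- pencup_mid (a point): Bystander: dark pen cup full of markers, 72 mm across, 125 mm high over the pens; point on its axis 60 mm up.
- bluejar_mid (a point): Bystander: similar loose jar with a blue lid, 70 mm across, 100 mm high; point on its axis 50 mm up.
Not all that is in view belongs to the job. Leave any orange or pink look-alike of the jar alone.

How it is judged:
By the outcome, as a careful person would: the job done as asked, in the order asked, and still so for the second after the job is handed in, with the robot touching nothing.
It also fails if it takes over 67 s, if anything falls off the work surface, if the arm or the gripper's body presses on something with over 40 N, if the wrist force passes 120 N, or if a joint passes its speed limit or range.

### The arm

A 6-joint arm with a two-finger parallel gripper is mounted at the origin on the work surface. World frame = base frame: x ahead of the robot, y to its left, z up, the work surface at z = 0. Lengths are in m, angles in rad, forces in N, time in s.
With the tool pointing down it reaches from about 0.325 to 0.775 m from the base axis. Payload 9.3 kg.
Tool frame: the origin (TCP) lies midway between the tips of the shut fingers; the grasp point (between the pads) lies 19 mm behind it; z points along the fingers, y is the line along which they close (so a half turn about z gives the same grasp; the last joint's range is limited). The gripper opens to 85 mm and grips with 20 to 120 N. Pads are 22 mm wide; open, the fingers measure 114 mm over their backs; the gripper's body (76 mm by 85 mm) begins 54 mm behind the grasp point. The pads swing forward as they close: fully open they stand 13 mm farther back than shut.
Start: joints at [-1.351, 0.259, 0.021, 1.334, 0, 1.418], TCP at [0.2, -0.512, 0.231] pointing down, gripper open.
Joint ranges: [-3.04, 3.04], [-0.91, 1.82], [-1.04, 1.36], [-1.92, 1.95], [-1.52, 1.45], [-3.14, 3.14]. Speed limits (rad/s): [2.22, 2.22, 2.79, 3.14, 3.14, 3.14].

### API

Orientations are given as a unit quaternion [w, x, y, z].
In Python, from plant import sensors, imaging, job_done gives the robot as it stands.
- The arm moves only by the tool drive_tool, never from a script. Its arguments are lists of equal length, an entry for each row: "jaw": the finger opening in mm, from 0 to 85.4; "xyz": the shift along the tool's x, y, z in units of 30 mm (1.0 is 30 mm), a list of three; "turn": the turn about the tool's z in units of 5 degrees (1.0 is 5 degrees). A call has 1 to 8 rows; each row is the pose to reach, as a shift and turn from the pose commanded when the call began, along the tool's axes at that moment; what a row does not reach only later rows make up. A row lasts 1/8 s, in which the tool goes at most 62.5 mm and 10.7 degrees, less where a joint would pass 70% of its speed; a pose out of reach is approached as far as the arm can. A call with a gripper value outside its range is refused whole. The fingers move at their own pace and stop on an object; the grip force is fixed at half the most. Time passes only in rows, so rows that repeat a pose let the fingers close. It gives the time, the measured TCP pose, the force, the opening and the grip force at its end, in the units of the state.
- sensors.state(): the state, without advancing time (a new reading comes with each control period).
- imaging.snapshot(name): name is "scene" or "top" or "wrist"; returns a dict with "image" (480x640x3 uint8, blue, green, red), "z_map" (480x640 float32, m along the optical axis (not along the pixel's ray), 0 where there is no reading), "fx", "fy", "cx", "cy" (pixels), "world_from_camera" (4x4, takes a point from camera to world coordinates). Camera axes: x right, y up, looking along -z (the intrinsics and any distortion apply to the point x, -y, -z); pixel columns grow to the right and rows downward; lengths in m; the calibration is good to about 2 mm. A picture is of the moment at which its call begins.
- job_done(): hands the job in; it is judged then, once.
The state is a dict: "t": time; "joints": joint angles; "joint_vel": joint speeds; "effort": joint torques, N m; "position": TCP position; "tool_rot": TCP orientation; "wrist_force": force on the tool from outside, world axes, zero at the start; "ft_torque": the same for the moment, N m; "width": finger opening in m; "gripper_force": force on a finger pad.
Only numpy, scipy, OpenCV 4.12 (cv2) and the standard library are available. Lean on these libraries where they do the work, as an engineer would, in place of code of your own. Each camera call takes 0.05 s, during which the arm holds its last target. There are 200 camera calls.

## Working session

There is one attempt and no reset: what is moved stays moved. The work goes in short steps, Python scripts to look and compute and a tool call to move; the robot and the scene stay as the last step left them, time stands still between calls to the robot, and variables do not carry over. Pictures are saved under pics/ and viewed, at most 10 in all, crops included, and the job is handed in when it is done.

Besides the shell and the picture viewer there is one more tool, called after "Request:" as name(argument=value, ...) on one line, values as JSON. drive_tool: Moves the arm, as the interface text tells. Its arguments: {"type":"object","properties":{"jaw":{"type":"array","items":{"type":"number"}},"xyz":{"type":"array","items":{"type":"array","items":{"type":"number"}}},"turn":{"type":"array","items":{"type":"number"}}},"required":["jaw","xyz","turn"]}

```bash
ls; mkdir -p pics; cat > h.py <<'E'
import numpy as np, cv2
from plant import sensors, imaging, job_done
def snap(n):
    return imaging.snapshot(n)
def pts(s):
    z=s["z_map"]; v,u=np.mgrid[0:480,0:640]
    P=np.stack([(u-s["cx"])/s["fx"]*z,-(v-s["cy"])/s["fy"]*z,-z,np.ones_like(z)],-1)
    W=(P@np.array(s["world_from_camera"]).T)[...,:3]
    W[z<=0]=np.nan
    return W
E
python3 - <<'E'
from h import *
for n in("top","scene"):
    s=snap(n); cv2.imwrite(f"pics/{n}0.png",s["image"]); np.savez(f"{n}0.npz",**s); print({k:v for k,v in s.items() if k not in("image","z_map")})
print(sensors.state())
E
```

```text
pics
{'fx': 440.0705923432635, 'fy': 440.0705923432635, 'cx': 318.6940945171164, 'cy': 243.02691780833135, 'world_from_camera': array([[ 0.01573341,  0.99724949, -0.0724287 ,  0.39858036],
       [-0.99986635,  0.0153701 , -0.00557081, -0.04606948],
       [-0.00444225,  0.07250667,  0.99735803,  1.01749193],
       [ 0.        ,  0.        ,  0.        ,  1.        ]])}
{'fx': 563.5989444455754, 'fy': 563.5989444455754, 'cx': 314.84212836217046, 'cy': 240.02850151322954, 'world_from_camera': array([[-0.38293854, -0.70395292,  0.59817084,  1.1084726 ],
       [ 0.92377054, -0.29008619,  0.249996  ,  0.24316708],
       [-0.00246431,  0.6483057 ,  0.76137615,  0.90859471],
       [ 0.        ,  0.        ,  0.        ,  1.        ]])}
{'t': 0.1, 'joints': array([-1.35059257e+00,  2.59121227e-01,  2.08152655e-02,  1.33370097e+00,
        1.19361640e-05,  1.41820810e+00]), 'joint_vel': array([-3.64267871e-05, -8.52268884e-04,  2.69706367e-03,  7.04891905e-04,
       -8.98780544e-04,  4.95769778e-04]), 'effort': array([ 6.67894623e-03, -5.56692624e+01,  3.45071125e+01,  1.15824299e-02,
        1.75910554e-05, -1.08034765e-06]), 'position': array([ 0.20026626, -0.5119612 ,  0.23072578]), 'tool_rot': array([-6.05155714e-04,  9.82678325e-01,  1.85318490e-01, -1.44952681e-05]), 'wrist_force': array([0.37501283, 0.20140512, 0.6970313 ]), 'ft_torque': array([-0.01524595,  0.01513975, -0.0019491 ]), 'gripper_force': 0.0, 'width': 0.0857572487649772}
```

View pics/top0.png

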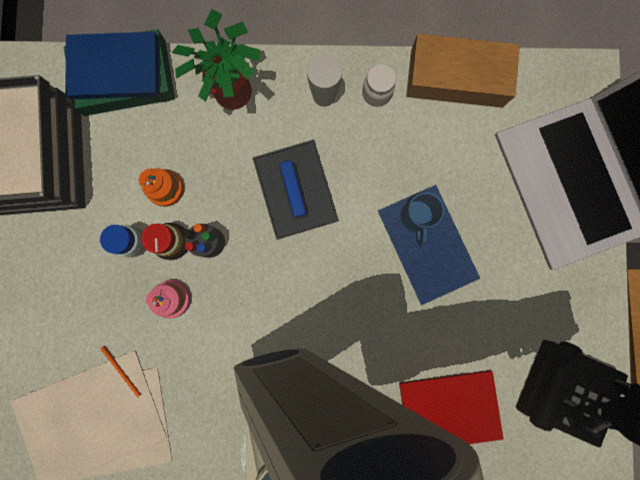

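View pics/scene0.png

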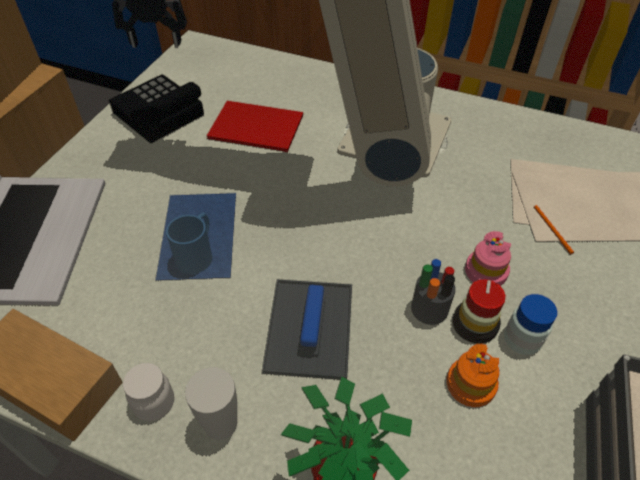

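The top view shows the red lid at (157,238) with its white line pointing down the image (world -x). The stapler is at (292,188) in the tray, and the mat is at (430,245) with the mug at (425,210). The orange and pink decoys are at (160,185) and (168,298), beyond the jar's ±x sides.

```bash
cat > m.py <<'E'
from h import *
s=dict(np.load("top0.npz")); W=pts(s); hsv=cv2.cvtColor(s["image"],cv2.COLOR_BGR2HSV)
Z=W[...,2]
def box(roi,m,zr,name):
    u0,v0,u1,v1=roi; k=np.zeros(Z.shape,bool); k[v0:v1,u0:u1]=1
    k&=m&(Z>zr[0])&(Z<zr[1]); p=W[k]
    r=cv2.minAreaRect((p[:,:2]*1000).astype(np.float32))
    c,rad=cv2.minEnclosingCircle((p[:,:2]*1000).astype(np.float32))
    print(name,len(p),"rect",np.round(r[0]),np.round(r[1]),round(r[2],1),"circ",np.round(c),round(rad),"z med/max",np.round(np.median(p[:,2])*1000),np.round(p[:,2].max()*1000))
    b=cv2.boxPoints(r);print("   corners",np.round(b).tolist())
A=np.ones(Z.shape,bool); H,S,V=[hsv[...,i] for i in range(3)]
blue=(H>100)&(H<130)&(S>100)
box((240,130,345,245),A&(V<90),(-.01,.03),"tray")
box((265,150,320,225),blue,(.03,.07),"stapler")
box((370,180,490,310),blue,(-.01,.015),"mat")
box((395,180,450,250),A,(.075,.12),"mug")
box((395,180,450,250),A,(.02,.075),"mug low")
red=((H<6)|(H>174))&(S>150)
box((135,215,180,262),A,(.092,.11),"redlid")
box((150,236,170,256),(S<90)&(V>120),(.085,.11),"mark")
box((95,220,136,260),A,(.085,.12),"bluejar")
box((186,220,230,260),A,(.06,.2),"pencup")
box((135,160,186,210),A,(.02,.2),"orange")
box((140,272,195,325),A,(.02,.2),"pink")
E
python3 m.py
```

```text
tray 4720 rect [599.  16.] [203. 151.] 17.7 circ [597.  16.] 123 z med/max 5.0 19.0
   corners [[479.0, 57.0], [525.0, -87.0], [718.0, -25.0], [672.0, 119.0]]
stapler 730 rect [591.  20.] [127.  30.] 15.9 circ [592.  15.] 64 z med/max 50.0 56.0
   corners [[525.0, 17.0], [533.0, -11.0], [656.0, 24.0], [648.0, 52.0]]
mat 5279 rect [ 474. -294.] [236. 148.] 24.9 circ [ 474. -293.] 137 z med/max 3.0 15.0
   corners [[336.0, -276.0], [398.0, -410.0], [613.0, -311.0], [550.0, -177.0]]
mug 453 rect [ 530. -259.] [75. 95.] 58.8 circ [ 523. -266.] 52 z med/max 94.0 103.0
   corners [[470.0, -267.0], [551.0, -316.0], [590.0, -252.0], [509.0, -203.0]]
mug low 474 rect [ 525. -257.] [ 73. 101.] 64.3 circ [ 519. -265.] 54 z med/max 47.0 75.0
   corners [[464.0, -267.0], [554.0, -311.0], [586.0, -246.0], [495.0, -202.0]]
redlid 731 rect [470. 300.] [62. 63.] 25.6 circ [470. 301.] 32 z med/max 100.0 105.0
   corners [[429.0, 315.0], [456.0, 259.0], [511.0, 286.0], [484.0, 342.0]]
mark 37 rect [454. 300.] [13. 32.] 73.9 circ [455. 304.] 16 z med/max 100.0 103.0
   corners [[437.0, 298.0], [467.0, 290.0], [471.0, 302.0], [441.0, 311.0]]
bluejar 750 rect [467. 388.] [61. 60.] 24.9 circ [467. 389.] 32 z med/max 100.0 104.0
   corners [[427.0, 402.0], [452.0, 347.0], [508.0, 373.0], [482.0, 428.0]]
pencup 898 rect [470. 211.] [70. 67.] 16.5 circ [470. 213.] 36 z med/max 79.0 129.0
   corners [[427.0, 233.0], [446.0, 168.0], [513.0, 188.0], [494.0, 253.0]]
orange 1193 rect [590. 313.] [69. 83.] 58.5 circ [594. 320.] 43 z med/max 64.0 100.0
   corners [[536.0, 305.0], [607.0, 261.0], [643.0, 321.0], [573.0, 364.0]]
pink 1178 rect [338. 288.] [73. 84.] 83.6 circ [338. 293.] 42 z med/max 63.0 99.0
   corners [[292.0, 256.0], [375.0, 247.0], [383.0, 319.0], [300.0, 329.0]]
```

Request:
drive_tool(jaw=[85, 85, 85, 85, 85, 85, 85, 85], xyz=[[2, -1.3, 0], [4, -2.6, 0], [6, -3.8, 0], [8, -5.1, 0], [10, -6.3, 0], [12, -7.6, 0], [13.5, -8.5, 0], [14.5, -9.2, 0]], turn=[0.2, 0.4, 0.6, 0.8, 1.1, 1.1, 1.1, 1.1])

```text
t: 1.1
position: [0.497, -0.1072, 0.2311]
tool_rot: [0.0, 0.99, 0.138, -0.0]
wrist_force: [0.7, -1.2, -0.7]
width: 0.0847
gripper_force: 0.0
```

Request:
drive_tool(jaw=[85, 85, 85, 85, 85], xyz=[[1.5, -1.2, 0], [3, -2.3, 1], [3.8, -2.9, 2], [3.8, -2.9, 2.7], [3.8, -2.9, 2.7]], turn=[0, 0, 0, 0, 0])

```text
t: 1.72
position: [0.581, 0.0062, 0.1484]
tool_rot: [-0.001, 0.99, 0.138, -0.002]
wrist_force: [0.3, -0.4, 0.6]
width: 0.0847
gripper_force: 0.0
```

```bash
cat > w.py <<'E'
from h import *
s=snap("wrist"); W=pts(s); hsv=cv2.cvtColor(s["image"],cv2.COLOR_BGR2HSV); cv2.imwrite("pics/w1.png",s["image"])
H,S,V=cv2.split(hsv); Z=W[...,2]
near=np.hypot(W[...,0]-.59,W[...,1]-.02)<.09
k=(H>100)&(H<130)&(S>100)&(Z>.035)&(Z<.07)&near
for n,kk in(("blue",k),("all>.012",(Z>.018)&(Z<.07)&near)):
    p=W[kk]; r=cv2.minAreaRect((p[:,:2]*1000).astype(np.float32)); print(n,len(p),r,np.percentile(p[:,2],[5,50,95]))
print(sensors.state()["position"])
E
python3 w.py
```

```text
blue 7488 ((591.1138916015625, 20.99069595336914), (126.02389526367188, 29.915332794189453), 16.093481063842773) [0.04555517 0.04977238 0.0528269 ]
all>.012 7488 ((591.1138916015625, 20.99069595336914), (126.02389526367188, 29.915332794189453), 16.093481063842773) [0.04555517 0.04977238 0.0528269 ]
[0.58159722 0.00576782 0.14988478]
```

View pics/w1.png

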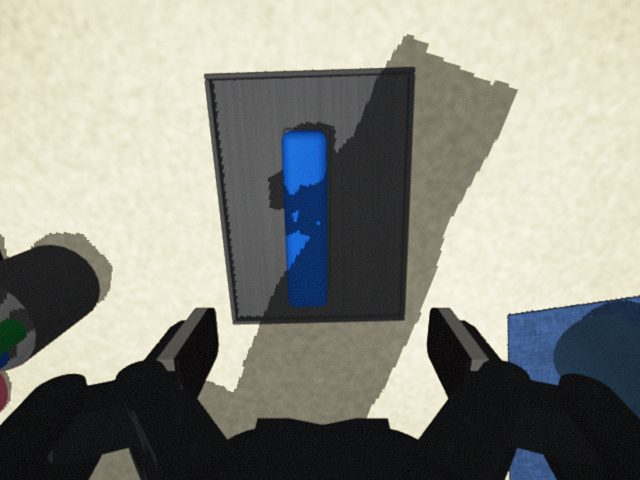

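The wrist view has the stapler's blue top centred at (305,218), with the jaws straddling its line and the tray walls clear. It measures (591,21) mm at 16°, which agrees with the top view.

Request:
drive_tool(jaw=[85, 85, 85, 85, 85, 85], xyz=[[0.44, -0.39, 0], [0.44, -0.39, 1.5], [0.44, -0.39, 3], [0.44, -0.39, 3.8], [0.44, -0.39, 4.2], [0.44, -0.39, 4.2]], turn=[0, 0, 0, 0, 0, 0])

```text
t: 2.52
position: [0.5919, 0.0207, 0.0246]
tool_rot: [-0.0, 0.99, 0.138, 0.0]
wrist_force: [0.5, -0.3, -0.3]
width: 0.0847
gripper_force: 0.0
```

Request:
drive_tool(jaw=[15, 15, 15, 15, 15, 15, 15, 15], xyz=[[0, 0, 0], [0, 0, 0], [0, 0, 0], [0, 0, 0], [0, 0, 0], [0, 0, 0], [0, 0, 0], [0, 0, 0]], turn=[0, 0, 0, 0, 0, 0, 0, 0])

```text
t: 3.52
position: [0.5919, 0.0205, 0.0251]
tool_rot: [0.0, 0.99, 0.138, 0.001]
wrist_force: [-0.8, -0.0, 6.6]
width: 0.029
gripper_force: 60.7
```

Request:
drive_tool(jaw=[15, 15, 15, 15, 15, 15, 15, 15], xyz=[[0, 0, -1], [0, 0, -2.5], [0, 0, -4], [-0.8, 0.9, -4.3], [-2, 2.1, -4.3], [-3.5, 3.6, -4.3], [-5, 5.2, -4.3], [-6.3, 6.6, -4.3]], turn=[0, 0, 0, -1.5, -3.5, -5.5, -7.5, -9.5])

```text
t: 4.53
position: [0.4698, -0.2098, 0.1533]
tool_rot: [0.0, 0.856, 0.517, 0.0]
wrist_force: [0.6, -0.2, -2.7]
width: 0.0288
gripper_force: 59.9
```

Request:
drive_tool(jaw=[15, 15, 15, 15, 15, 15, 15], xyz=[[-1.3, 0, 0], [-2.4, 0, 0], [-3.2, -0.1, 0], [-3.7, -0.1, 0], [-3.85, -0.1, 0], [-3.85, -0.1, 0], [-3.85, -0.1, 0]], turn=[-2, -4, -6, -8, -9.5, -10.3, -10.3])

```text
t: 5.4
position: [0.4137, -0.3089, 0.1532]
tool_rot: [-0.0, 0.549, 0.836, 0.0]
wrist_force: [-0.1, -0.6, -2.6]
width: 0.0289
gripper_force: 59.9
```

```bash
cat > w2.py <<'E'
from h import *
import sys
s=snap("wrist"); W=pts(s); cv2.imwrite(sys.argv[1],s["image"])
print(sensors.state()["position"],sensors.state()["tool_rot"],sensors.state()["width"])
E
python3 w2.py pics/w2.png
```

```text
[ 0.41385098 -0.30887958  0.15320034] [-1.41212572e-04  5.49570003e-01  8.35447658e-01  4.61071466e-05] 0.028759997394427934
```

View pics/w2.png

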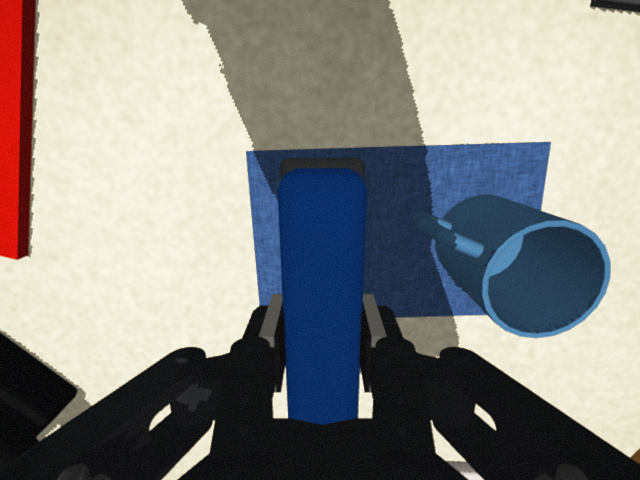

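The view shows the stapler held level over the mat; the mug (545,265) and its handle (440,230) are clear to the right.

Request:
drive_tool(jaw=[15, 15, 15, 15, 15, 15, 15, 15], xyz=[[-0.41, -0.32, 0], [-0.41, -0.32, 1.2], [-0.41, -0.32, 2.4], [-0.41, -0.32, 3.4], [-0.41, -0.32, 4], [-0.41, -0.32, 4.2], [-0.41, -0.32, 4.28], [-0.41, -0.32, 4.28]], turn=[-0.3, -0.3, -0.3, -0.3, -0.3, -0.3, -0.3, -0.3])

```text
t: 6.45
position: [0.4103, -0.3243, 0.0255]
tool_rot: [0.0, 0.538, 0.843, -0.0]
wrist_force: [0.8, -0.5, -2.3]
width: 0.0289
gripper_force: 59.9
```

Request:
drive_tool(jaw=[15, 15, 15, 15], xyz=[[0, 0, 0.03], [0, 0, 0.05], [0, 0, 0.06], [0, 0, 0.06]], turn=[0, 0, 0, 0])

```text
t: 6.95
position: [0.4103, -0.3244, 0.0241]
tool_rot: [0.001, 0.538, 0.843, -0.0]
wrist_force: [-1.1, 1.7, 7.2]
width: 0.029
gripper_force: 61.3
```

Request:
drive_tool(jaw=[34, 45, 60, 70, 70, 70, 70], xyz=[[0, 0, 0], [0, 0, 0], [0, 0, 0], [0, 0, 0], [0, 0, -0.7], [0, 0, -2.2], [0, 0, -4]], turn=[0, 0, 0, 0, 0, 0, 0])

```text
t: 7.82
position: [0.4096, -0.3237, 0.1437]
tool_rot: [-0.001, 0.538, 0.843, 0.0]
wrist_force: [0.1, -1.2, -0.8]
width: 0.07
gripper_force: 0.0
```

```bash
python3 w2.py pics/w3.png
```

```text
[ 0.4115959  -0.32566305  0.15109966] [ 0.00387512  0.53784169  0.84303631 -0.00104219] 0.07012359391031883
```

View pics/w3.png

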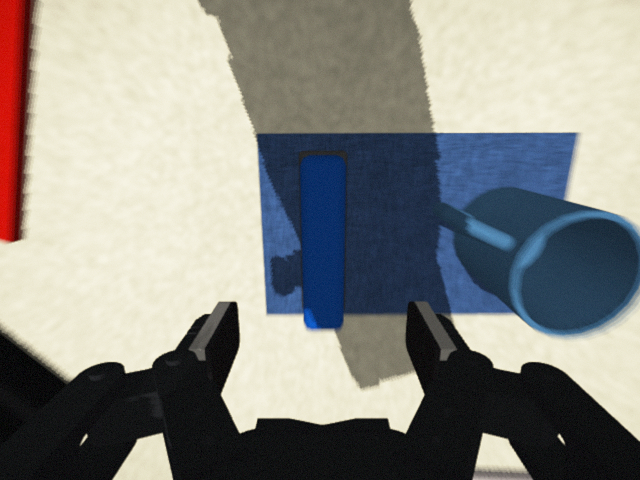

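```bash
cat > st.py <<'E'
from h import *
s=snap("wrist"); W=pts(s); H,S,V=cv2.split(cv2.cvtColor(s["image"],cv2.COLOR_BGR2HSV)); Z=W[...,2]
b=(H>100)&(H<130)&(S>100)
def R(k,n):
    p=W[k]; r=cv2.minAreaRect((p[:,:2]*1000).astype(np.float32)); print(n,len(p),r,np.round(cv2.boxPoints(r)).tolist(),np.percentile(p[:,2],[5,50,95]))
near=np.hypot(W[...,0]-.41,W[...,1]+.324)<.085
R(near&(Z>.035)&(Z<.07),"stapler")
R(b&(Z<.012)&(Z>-.02),"mat")
E
python3 st.py
```

```text
stapler 7249 ((439.9546203613281, -311.60498046875), (94.31681823730469, 126.88130950927734), 24.997724533081055) [[370.0, -274.0], [424.0, -389.0], [510.0, -349.0], [456.0, -234.0]] [0.04478122 0.04897211 0.05231438]
mat 34116 ((376.34033203125, -358.77520751953125), (494.2316589355469, 182.0352783203125), 35.00539016723633) [[122.0, -426.0], [226.0, -575.0], [631.0, -292.0], [527.0, -142.0]] [0.00201743 0.00317898 0.00452677]
```

The stapler stands upright in the mat's frame at y -65…62 of ±75, x edge -86 of -120, so it lies fully on the mat. Next, the jar.

Request:
drive_tool(jaw=[78, 78, 78, 78, 78, 78, 78, 78], xyz=[[0.5, 0.3, -0.8], [1.8, 1.05, -1.6], [3.4, 2, -1.6], [5, 2.95, -1.6], [6.6, 3.9, -1.6], [8.2, 4.8, -1.6], [9.8, 5.75, -1.6], [11.4, 6.7, -1.6]], turn=[0, 1, 2, 3, 4, 5, 6, 7])

```text
t: 8.93
position: [0.4481, 0.0726, 0.1908]
tool_rot: [0.0, 0.767, 0.641, 0.0]
wrist_force: [0.8, -1.0, 0.1]
width: 0.0781
gripper_force: 0.0
```

Request:
drive_tool(jaw=[78], xyz=[[0, 0, 0]], turn=[0])

```text
t: 9.05
position: [0.4479, 0.074, 0.1906]
tool_rot: [-0.0, 0.765, 0.644, -0.0]
wrist_force: [-0.6, -0.0, 0.6]
width: 0.0779
gripper_force: 0.0
```

Request:
drive_tool(jaw=[78, 78, 78, 78, 78, 78, 78], xyz=[[1.3, -0.5, 0], [2.9, -1, 0], [4.3, -1.5, 0], [5.6, -1.9, 0], [5.6, -1.9, 0], [5.6, -1.9, 0], [5.6, -1.9, 0]], turn=[1.2, 2.6, 4, 5.5, 7, 7, 7])

```text
t: 9.93
position: [0.4217, 0.2453, 0.1909]
tool_rot: [0.0, 0.924, 0.383, -0.0]
wrist_force: [-0.1, 0.1, -0.2]
width: 0.0782
gripper_force: 0.0
```

```bash
cat > lid.py <<'E'
from h import *
s=snap("wrist"); W=pts(s); H,S,V=cv2.split(cv2.cvtColor(s["image"],cv2.COLOR_BGR2HSV)); Z=W[...,2]
cv2.imwrite("pics/lid.png",s["image"])
near=np.hypot(W[...,0]-.47,W[...,1]-.30)<.05
k=near&(Z>.09)&(Z<.115); p=W[k]; f=(p[:,:2]*1000).astype(np.float32)
c,r=cv2.minEnclosingCircle(f); print("lid",len(p),c,r,np.percentile(p[:,2],[5,50,95]),cv2.minAreaRect(f))
m=k&(S<110)&(V>120); q=W[m][:,:2].mean(0)*1000; print("mark",m.sum(),q,np.degrees(np.arctan2(*(q-c)[::-1])))
hull=cv2.convexHull(f); print(np.round(cv2.approxPolyDP(hull,1.5,True)[:,0]-c).tolist())
st=sensors.state();print(st["position"],st["tool_rot"])
E
python3 lid.py
```

```text
lid 8313 (470.8294372558594, 301.3469543457031) 31.785137176513672 [0.09889587 0.10008556 0.10127627] ((470.774658203125, 301.251708984375), (62.049049377441406, 62.400482177734375), 73.32608795166016)
mark 382 [455.67652837 299.96861846] -174.8025757855268
[[31.0, -2.0], [31.0, 7.0], [25.0, 19.0], [14.0, 28.0], [3.0, 31.0], [-8.0, 30.0], [-20.0, 25.0], [-28.0, 15.0], [-31.0, 5.0], [-31.0, -9.0], [-25.0, -20.0], [-14.0, -28.0], [-3.0, -31.0], [9.0, -30.0], [21.0, -24.0], [28.0, -14.0]]
[0.4217679  0.24534845 0.19097088] [ 4.48743313e-05  9.23907197e-01  3.82616624e-01 -8.89677335e-05]
```

View pics/lid.png

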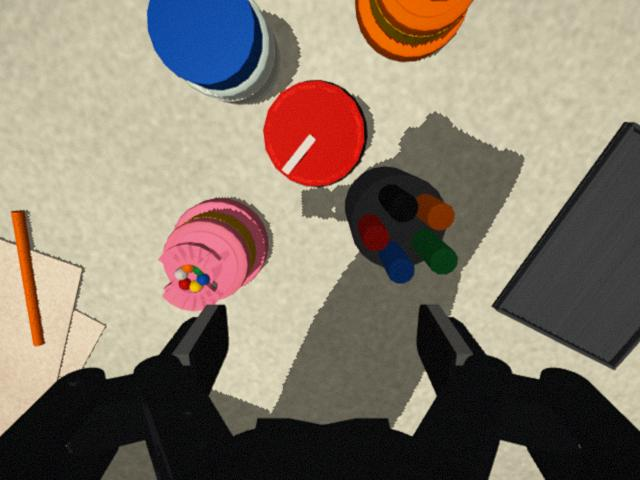

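The wrist view shows the lid centred at (316,133), white line toward (285,170), pen cup at (400,220), blue jar at (205,40). The lid is at (470.5,301) mm with its top at 100 mm, and its flats are at 4.75°+22.5k.

Request:
drive_tool(jaw=[76, 76, 76, 76, 76, 76, 76, 76], xyz=[[1.2, -0.08, 0], [2.2, -0.16, 0], [2.46, -0.16, 0.2], [2.46, -0.16, 1.2], [2.46, -0.16, 2.4], [2.46, -0.16, 3.4], [2.46, -0.16, 4.1], [2.46, -0.16, 4.1]], turn=[-0.5, -0.95, -0.95, -0.95, -0.95, -0.95, -0.95, -0.95])

```text
t: 10.98
position: [0.4691, 0.3003, 0.0667]
tool_rot: [0.0, 0.908, 0.42, -0.002]
wrist_force: [-0.0, -0.9, -0.2]
width: 0.0759
gripper_force: 0.0
```

Request:
drive_tool(jaw=[45, 45, 45, 45, 45, 45], xyz=[[0.05, 0, 0], [0.05, 0, 0], [0.05, 0, 0], [0.05, 0, 0], [0.05, 0, 0], [0.05, 0, 0]], turn=[0, 0, 0, 0, 0, 0])

```text
t: 11.72
position: [0.4715, 0.3026, 0.0692]
tool_rot: [0.0, 0.908, 0.42, 0.001]
wrist_force: [-3.1, -3.4, 6.9]
width: 0.0611
gripper_force: 66.0
```

Request:
drive_tool(jaw=[45, 45, 45, 45, 45, 45, 45, 45], xyz=[[0, 0, 0], [0, 0, 0], [0, 0, 0], [0, 0, 0], [0, 0, 0], [0, 0, 0], [0, 0, 0], [0, 0, 0]], turn=[-0.6, -1.2, -2, -2.8, -3.6, -4.4, -5.2, -6])

```text
t: 12.72
position: [0.4712, 0.3037, 0.0692]
tool_rot: [-0.001, 0.767, 0.642, 0.001]
wrist_force: [-3.7, 1.8, 5.5]
width: 0.061
gripper_force: 65.9
```

```bash
cat > mk.py <<'E'
from h import *
s=snap("top"); W=pts(s); H,S,V=cv2.split(cv2.cvtColor(s["image"],cv2.COLOR_BGR2HSV)); Z=W[...,2]
cv2.imwrite("pics/t2.png",s["image"])
k=(np.hypot(W[...,0]-.4705,W[...,1]-.301)<.03)&(Z>.09)&(Z<.115)
m=k&(S<90)&(V>110); print(k.sum(),m.sum())
if m.sum()>3:
    q=W[m][:,:2].mean(0)*1000-[470.5,301]; print("mark",q,np.degrees(np.arctan2(q[1],q[0])))
st=sensors.state(); print(st["ft_torque"],st["wrist_force"],st["joints"][5])
E
python3 mk.py
```

```text
364 2
[0.15084025 0.94820394 0.20747196] [-4.554828    0.91855327  5.72231831] 2.166609638748575
```

Request:
drive_tool(jaw=[45, 45, 45, 45, 45, 45, 45, 45], xyz=[[0, 0, 0], [0, 0, 0], [0, 0, 0], [0, 0, 0], [0, 0, 0], [0, 0, 0], [0, 0, 0], [0, 0, 0]], turn=[-1.5, -3, -4.5, -6, -7.5, -9.5, -11, -12])

```text
t: 13.78
position: [0.4714, 0.3029, 0.0692]
tool_rot: [0.0, 0.343, 0.939, 0.0]
wrist_force: [-3.5, -1.7, 7.2]
width: 0.0604
gripper_force: 66.1
```

Request:
drive_tool(jaw=[66, 74, 76, 76], xyz=[[0, 0, 0], [0, 0, 0], [0, 0, 0], [0, 0, 0]], turn=[0, 0, 0, 0])

```text
t: 14.28
position: [0.4714, 0.3028, 0.0681]
tool_rot: [0.0, 0.345, 0.939, 0.0]
wrist_force: [0.3, 0.1, -0.1]
width: 0.0762
gripper_force: 0.0
```

```bash
python3 mk.py
```

```text
189 0
[ 0.02418941  0.00394703 -0.04586306] [ 0.18751712 -0.28393917  0.49222325] 1.1254726739152334
```

Request:
drive_tool(jaw=[76, 76, 76, 76, 76, 76, 76, 76], xyz=[[0, 0, -1], [0, 0, -2.5], [0, 0, -4.1], [0, -1, -4.1], [0, -2, -4.1], [0, -2.5, -4.1], [0, -2.5, -4.1], [0, -2.5, -4.1]], turn=[0, 1, 3, 5, 7, 9, 11, 13])

```text
t: 15.32
position: [0.4227, 0.2455, 0.1913]
tool_rot: [0.0, 0.797, 0.604, 0.0]
wrist_force: [0.0, 0.3, 0.1]
width: 0.0761
gripper_force: 0.0
```

Request:
drive_tool(jaw=[76, 76, 76, 76], xyz=[[0, 0, 0], [0, 0, 0], [0, 0, 0], [0, 0, 0]], turn=[2, 4, 5, 5])

```text
t: 15.82
position: [0.4228, 0.2456, 0.1911]
tool_rot: [-0.0, 0.907, 0.42, 0.0]
wrist_force: [-0.3, -0.5, -0.2]
width: 0.0763
gripper_force: 0.0
```

```bash
python3 lid.py
```

```text
lid 8386 (472.0305480957031, 301.67901611328125) 31.747299194335938 [0.09999437 0.10131959 0.10267839] ((471.6324462890625, 301.58660888671875), (61.968570709228516, 62.18911361694336), 7.940077781677246)
mark 382 [473.35336089 287.04983886] -84.83320002965327
[[31.0, -3.0], [30.0, 10.0], [25.0, 19.0], [14.0, 28.0], [2.0, 31.0], [-9.0, 30.0], [-20.0, 24.0], [-28.0, 15.0], [-32.0, 3.0], [-30.0, -10.0], [-25.0, -20.0], [-15.0, -28.0], [-3.0, -31.0], [11.0, -29.0], [19.0, -25.0], [28.0, -14.0]]
[0.4227975  0.24561806 0.19106033] [-3.23502006e-06  9.07121975e-01  4.20867818e-01 -3.60545535e-05]
```

The lid turned exactly 90° (mark now at -84.8°). I'll regrip and turn 40° more.

Request:
drive_tool(jaw=[76, 76, 76, 76, 76, 76, 76, 76], xyz=[[1.2, 0, 0], [2.3, 0.02, 0], [2.48, 0.02, 0.2], [2.48, 0.02, 1.2], [2.48, 0.02, 2.4], [2.48, 0.02, 3.4], [2.48, 0.02, 4.1], [2.48, 0.02, 4.1]], turn=[0, 0, 0, 0, 0, 0, 0, 0])

```text
t: 16.88
position: [0.47, 0.3011, 0.0667]
tool_rot: [0.0, 0.907, 0.42, -0.002]
wrist_force: [0.2, 0.9, -0.0]
width: 0.0761
gripper_force: 0.0
```

Request:
drive_tool(jaw=[45, 45, 45, 45, 45, 45], xyz=[[0, 0, 0], [0, 0, 0], [0, 0, 0], [0, 0, 0], [0, 0, 0], [0, 0, 0]], turn=[0, 0, 0, 0, 0, 0])

```text
t: 17.62
position: [0.4715, 0.3019, 0.0685]
tool_rot: [0.0, 0.908, 0.42, 0.0]
wrist_force: [-2.3, -2.5, 6.6]
width: 0.061
gripper_force: 66.3
```

Request:
drive_tool(jaw=[45, 45, 45, 45, 45, 45, 45, 45], xyz=[[0, 0, 0], [0, 0, 0], [0, 0, 0], [0, 0, 0], [0, 0, 0], [0, 0, 0], [0, 0, 0], [0, 0, 0]], turn=[-1, -2.5, -4, -5.5, -7, -8, -8, -8])

```text
t: 18.62
position: [0.4714, 0.3025, 0.0685]
tool_rot: [-0.0, 0.709, 0.705, 0.001]
wrist_force: [-2.9, 0.7, 5.0]
width: 0.061
gripper_force: 66.2
```

Lift slowly.

Request:
drive_tool(jaw=[45, 45, 45, 45, 45, 45, 45, 45], xyz=[[0, 0, -0.1], [0, 0, -0.3], [0, 0, -0.6], [0, 0, -1], [0, 0, -1.8], [0, 0, -2.8], [0, 0, -3.7], [0, 0, -3.7]], turn=[0, 0, 0, 0, 0, 0, 0, 0])

```text
t: 19.62
position: [0.4724, 0.3024, 0.1818]
tool_rot: [0.001, 0.709, 0.705, 0.002]
wrist_force: [-0.8, 0.4, -0.6]
width: 0.0606
gripper_force: 65.5
```

Request:
drive_tool(jaw=[45, 45, 45, 45, 45, 45, 45, 45], xyz=[[-0.8, 0.35, 0], [-2.2, 1, 0], [-4, 1.8, 0], [-5.8, 2.6, 0], [-7.5, 3.4, 0], [-9, 4, 0], [-9.55, 4.28, 0], [-9.55, 4.28, 0]], turn=[0, -0.5, -1, -1.5, -2.5, -3, -3.5, -3.5])

```text
t: 20.62
position: [0.5983, 0.0133, 0.1782]
tool_rot: [-0.001, 0.595, 0.804, -0.0]
wrist_force: [0.1, 0.8, -0.3]
width: 0.0609
gripper_force: 65.5
```

```bash
python3 w2.py pics/w4.png
```

```text
[0.59790595 0.01436973 0.17836161] [-6.18972467e-04  5.94415336e-01  8.04157928e-01 -2.27262445e-04] 0.06090651389385977
```

View pics/w4.png

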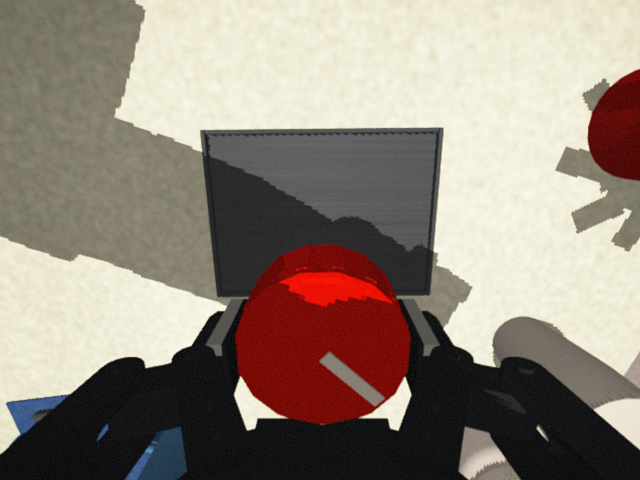

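The wrist view shows the lid at (323,335), level in the jaws, lined up with the empty tray at (320,215).

Request:
drive_tool(jaw=[45, 45, 45, 45, 45, 45, 45, 45], xyz=[[0, 0, 0.7], [0, 0, 2], [0, 0, 3.4], [0, 0, 4.6], [0, 0, 5.3], [0, 0, 5.6], [0, 0, 5.7], [0, 0, 5.7]], turn=[0, 0, 0, 0, 0, 0, 0, 0])

```text
t: 21.68
position: [0.5985, 0.015, 0.0088]
tool_rot: [0.0, 0.594, 0.805, 0.0]
wrist_force: [0.5, 0.2, -0.5]
width: 0.061
gripper_force: 65.5
```

Request:
drive_tool(jaw=[45, 45, 45, 45], xyz=[[0, 0, 0.04], [0, 0, 0.08], [0, 0, 0.12], [0, 0, 0.12]], turn=[0, 0, 0, 0])

```text
t: 22.18
position: [0.5981, 0.0147, 0.0044]
tool_rot: [-0.0, 0.594, 0.805, -0.0]
wrist_force: [0.3, 0.2, -0.4]
width: 0.0611
gripper_force: 65.5
```

Request:
drive_tool(jaw=[45, 45, 45, 45], xyz=[[0, 0, 0.03], [0, 0, 0.06], [0, 0, 0.08], [0, 0, 0.08]], turn=[0, 0, 0, 0])

```text
t: 22.68
position: [0.5982, 0.0148, 0.0026]
tool_rot: [0.0, 0.594, 0.805, 0.0]
wrist_force: [-2.9, 1.7, 5.7]
width: 0.0609
gripper_force: 66.3
```

Contact at the expected height; release and rise.

Request:
drive_tool(jaw=[64, 70, 76, 76, 76, 76, 76, 76], xyz=[[0, 0, 0], [0, 0, 0], [0, 0, 0], [0, 0, -0.4], [0, 0, -1.4], [0, 0, -3], [0, 0, -4.5], [0, 0, -6]], turn=[0, 0, 0, 0, 0, 0, 0, 0])

```text
t: 23.68
position: [0.598, 0.0148, 0.1846]
tool_rot: [0.0, 0.594, 0.805, 0.0]
wrist_force: [0.3, 0.0, -0.3]
width: 0.0757
gripper_force: 0.0
```

Request:
drive_tool(jaw=[76, 76, 76, 76, 76, 76, 76], xyz=[[-0.7, 0, -0.5], [-2, 0, -1], [-3.5, 0, -1], [-5, 0, -1], [-6, 0, -1], [-6, 0, -1], [-6, 0, -1]], turn=[0, 0, 0, 0, 0, 0, 0])

```text
t: 24.55
position: [0.651, -0.1568, 0.2125]
tool_rot: [-0.0, 0.594, 0.805, 0.0]
wrist_force: [1.0, -0.3, 0.4]
width: 0.0762
gripper_force: 0.0
```

```bash
cat > fin.py <<'E'
from h import *
for n in("top","scene"):
    s=snap(n); cv2.imwrite(f"pics/{n}9.png",s["image"]); W=pts(s); Z=W[...,2]; H,S,V=cv2.split(cv2.cvtColor(s["image"],cv2.COLOR_BGR2HSV))
    k=(((H<8)|(H>172))&(S>140))&(np.hypot(W[...,0]-.6,W[...,1]-.015)<.09); p=W[k&(Z>.025)]
    if len(p): print(n,"lid",cv2.minEnclosingCircle((p[:,:2]*1000).astype(np.float32)),np.percentile(p[:,2],[2,50,98]))
print(sensors.state()["position"],sensors.state()["t"])
a=cv2.imread("pics/top9.png")[100:340,60:500]; b=cv2.imread("pics/scene9.png")[170:400,140:580]
cv2.imwrite("pics/fin.png",np.vstack([a,b]))
E
python3 fin.py
```

```text
top lid ((600.3035278320312, 20.565507888793945), 30.181852340698242) [0.03072928 0.03427381 0.03734152]
scene lid ((600.1450805664062, 15.76148796081543), 33.331260681152344) [0.02653957 0.03299048 0.03661384]
[ 0.65109565 -0.15625885  0.21265681] 24.65
```

View pics/fin.png

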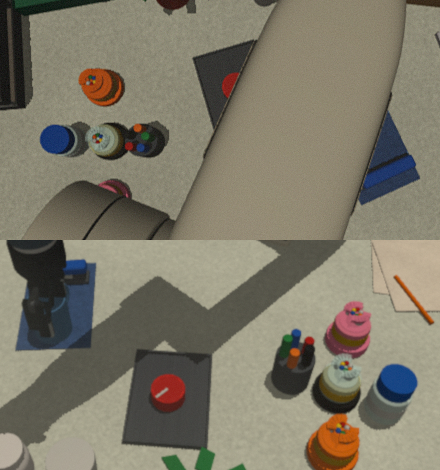

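The final view shows the lid flat in the tray at (168,393) with its top at 34 mm, as expected, and the jar open. The neighbours are in place, the stapler is on the mat, and the gripper is clear of everything.

```bash
python3 -c "
from plant import job_done; print(job_done())"
```

```text
the job is handed in; nothing more can be done
None
```

The job is handed in at about 25 s of the 67 s allowed: the stapler stands upright on the mat, the red lid lies flat, top up, near the tray's centre, and the blue-lidded jar, pen cup and mug were left where they stood.

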